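# Wiggle-test the glass stoppers and rack the loose ones

## Task

One or two of the three glass stoppers in the blue bottle carrier are too small for their necks and shift about. Feel each one by gently wiggling it side to side where it sits (a push of about 5 N tells; never force it against the glass with more than 20 N), then stand every loose one upright in its own hole of the white rack, set down gently with its rim on the plate, and leave those that fit seated in their bottles. Do not disturb the flask, the beaker and the carton.

Things in the scene. Friction and masses are not known exactly. Their poses are not given: they have to be found in the camera images.
- stopper_1: Frosted glass stopper, 74 mm tall, 60 g, upright in the bottle at carrier place 1. From below: round plug, 22 mm diameter, 30 mm long; dust rim, 38 mm diameter, 5 mm thick, resting on the lip; stem; flat round grip, 32 mm wide (x), 12 mm thick (y), 12 to 44 mm above the rim's underside. Origin: on the axis, in the rim's underside (lip height when seated); z up, y across the flats (pinch along y).
- stopper_2: Like stopper_1, at carrier place 2. How fit shows: one or two of the three are loose, others at each start, and it cannot be seen. One that fits gives under 1 mm of side-to-side travel in all, then meets glass; a loose one, alike in all directions, slides about 3 mm either way from the middle (6 mm in all) with hardly any resistance until its plug meets the neck.
- stopper_3: Like stopper_1, at carrier place 3. A stopper, loose or fitting, is not stuck: it lifts out straight up, and comes free when raised 30 mm. Its turn about the vertical does not matter. When carried, its plug must clear the other grips (44 mm above the lips). The bottles, alike to look at, have necks that fit (bottles p and q) or are too wide (r and s); which stands at which place changes and is not measured.
- carrier: Blue plastic bottle carrier, 204 x 204 x 62 mm, 2 x 2 compartments, fixed. Origin: centre of its underside; z up. Each holds an amber bottle, 70 mm in diameter, that cannot move; lips 44 mm across, 120 mm above the bench. Places 1, 2, 3, 4 at (x, y) = (-49, 49), (-49, -49), (49, -49), (49, 49) mm; the bottle at place 4 is open and stays so.
- rack: White plastic rack, 235 (x) x 66 (y) x 75 mm high, fixed, with a row of three 28 mm through holes along x, 75 mm apart, in an 8 mm top plate. Origin: centre of its underside. A stopper's plug drops in with 3 mm to spare all round and its rim rests on the plate, 75 mm above the bench; below the plate is open for 53 mm.
- hole_1 (a point): Centre of the rack's first hole (x = -75 mm of the rack), in the plate's upper face.
- hole_2 (a point): Centre of the rack's middle hole, in the plate's upper face.
- hole_3 (a point): Centre of the rack's third hole (x = +75 mm of the rack), in the plate's upper face.
- flask: Bystander: clear conical flask, 84 mm across its foot, 120 mm tall. Origin: centre of its foot.
- beaker: Bystander: clear beaker, 68 mm across, 85 mm tall. Origin: centre of its foot.
- carton: Bystander: cardboard burette carton lying flat, 60 x 260 x 50 mm. Origin: centre of its underside.
Things that resemble listed ones, but are neither listed nor needed, are in the scene too. What is shaped like the stopper_3 but orange is not meant.

How it is judged:
By the outcome, as a careful person would: the job done as asked, in the order asked, and still so for the second after the job is handed in, with the robot touching nothing.
It also fails if it takes over 72 s, if anything falls off the work surface, if the arm or the gripper's body presses on something with over 40 N, if the wrist force passes 120 N, or if a joint passes its speed limit or range.

## Robot

A 6-joint arm with a two-finger parallel gripper is mounted at the origin on the work surface. World frame = base frame: x ahead of the robot, y to its left, z up, the work surface at z = 0. Lengths are in m, angles in rad, forces in N, time in s.
With the tool pointing down it reaches from about 0.375 to 0.975 m from the base axis. Payload 3.8 kg.
Tool frame: the origin (TCP) lies at the very end of the fingers, on their centre line; the grasp point (between the pads) lies 19 mm behind it; z points along the fingers, y is the direction in which the jaws open and shut (so a half turn about z gives the same grasp; the last joint's range is limited). The gripper opens to 88 mm and grips with 3 to 60 N. Pads are 18 mm wide; open, the fingers measure 123 mm over their backs; the gripper's body (75 mm by 187 mm) begins 45 mm behind the grasp point.
Start: joints at [1.18, 0.264, 1.604, -0, 1.274, -0.037], TCP at [0.234, 0.633, 0.239] pointing down, gripper open.
Joint ranges: [-2.63, 2.63], [-0.94, 2.18], [0.31, 2.57], [-1.31, 4.45], [0, 2.66], [-2.55, 2.55]. Speed limits (rad/s): [2.57, 2.57, 3.14, 3.14, 3.14, 3.14].

## Interface

Orientations are given as a rotation vector (axis times angle).
In Python, from rig import r gives the robot as it stands.
- The arm moves only by the tool step_arm, never from a script. Its arguments are lists of equal length, an entry for each row: "travel": the shift along the world's x, y, z in cm, a list of three; "delta_rot": the turn, a rotation vector about the world's x, y, z in rad, a list of three. In form: {"travel": [[x, y, z], ...], "delta_rot": [[wx, wy, wz], ...]}. A call has 1 to 8 rows; each row is the pose to reach, as a shift and turn from the pose commanded when the call began; what a row does not reach only later rows make up. A row lasts 1/10 s, in which the tool goes at most 50 mm and 8.59 degrees, less where a joint would pass 70% of its speed; a pose out of reach is approached as far as the arm can. A call with a gripper value outside its range is refused whole. "grip" is the finger opening in cm, from 0 to 8.81, set as the call begins (left out, the last holds). The fingers move at their own pace and stop on an object; "grip_force" is the grip in N (left out, the last holds). Time passes only in rows, so rows that repeat a pose let the fingers close. It gives the time, the measured TCP pose, the force and the opening at its end, in the units of the state.
- r.state(): the state, without advancing time (a new reading comes with each control period).
- r.get_image(name): name is "side" or "top"; returns a dict with "pixels" (400x640x3 uint8, red, green, blue), "fx", "fy", "cx", "cy" (pixels), "R" (3x3) and "t" (3): a world point X has camera coordinates R X + t. Camera axes: x right, y down, z forward; pixel columns grow to the right and rows downward; lengths in m; the calibration is good to about 2 mm. A picture is of the moment at which its call begins. There is no depth.
- r.job_done(): hands the job in, once; it reports no verdict.
The state is a dict: "clock": time; "qpos": joint angles; "qvel": joint speeds; "joint_torque": joint torques, N m; "tool_pos": TCP position; "tcp_rot": TCP orientation; "wrist_force": force on the tool from outside, world axes, zero at the start; "ft_torque": the same for the moment, N m; "finger_gap": finger opening in m.
Only numpy, scipy, OpenCV 4.12 (cv2) and the standard library are available. Lean on these libraries where they do the work, as an engineer would, in place of code of your own. Each camera call takes 0.05 s, during which the arm holds its last target. There are 200 camera calls.

## Working session

There is one attempt and no reset: what is moved stays moved. The work goes in short steps, Python scripts to look and compute and a tool call to move; the robot and the scene stay as the last step left them, time stands still between calls to the robot, and variables do not carry over. Pictures are saved under pics/ and viewed, about 8 in all and at most 12, crops included, and the job is handed in when it is done.

Besides the shell and the picture viewer there is one more tool, called after "Call:" as a command line: name --argument value ..., lists and objects as JSON in quotes. step_arm: Moves the arm, as the interface text tells. Its arguments: {"type":"object","properties":{"travel":{"type":"array","items":{"type":"array","items":{"type":"number"}}},"delta_rot":{"type":"array","items":{"type":"array","items":{"type":"number"}}},"grip":{"type":"number"},"grip_force":{"type":"number"}},"required":["travel","delta_rot"]}

```bash
mkdir -p pics; python3 - <<'E'
from rig import r
import cv2,json,numpy as np
for n in("top","side"):
    i=r.get_image(n); cv2.imwrite(f"pics/{n}0.png",i["pixels"][:,:,::-1])
    print(n,{k:np.round(v,4).tolist() for k,v in i.items() if k!="pixels"})
s=r.state();print({k:np.round(v,4).tolist() for k,v in s.items()})
E
```

```text
top {'fx': 503.6897, 'fy': 503.6897, 'cx': 316.8744, 'cy': 193.3083, 'R': [[0.1211, -0.9926, -0.0035], [-0.9618, -0.1165, -0.2477], [0.2455, 0.0334, -0.9688]], 't': [-0.178, 0.601, 0.9871]}
side {'fx': 400.4789, 'fy': 400.4789, 'cx': 320.9359, 'cy': 197.1758, 'R': [[0.8973, -0.4411, -0.0188], [-0.2656, -0.5053, -0.8211], [0.3526, 0.7417, -0.5705]], 't': [-0.5913, 0.1684, 0.806]}
{'clock': 0.1, 'qpos': [1.1801, 0.2647, 1.6052, -0.0, 1.2737, -0.0369], 'qvel': [-0.0007, -0.004, -0.0036, -0.0014, 0.0009, -0.0015], 'joint_torque': [-0.0001, -50.3614, -35.8071, 0.073, 0.0233, -0.0], 'tool_pos': [0.2336, 0.6326, 0.2375], 'tcp_rot': [-0.5528, -3.0921, 0.0032], 'wrist_force': [0.2017, 0.957, -0.2094], 'ft_torque': [-0.0336, -0.012, 0.0211], 'finger_gap': 0.0879}
```

View pics/top0.png

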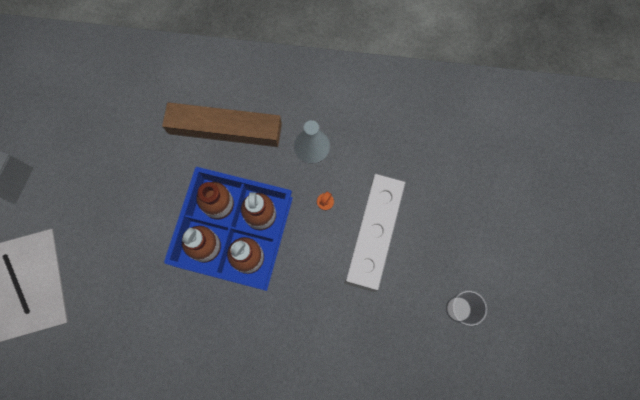

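View pics/side0.png

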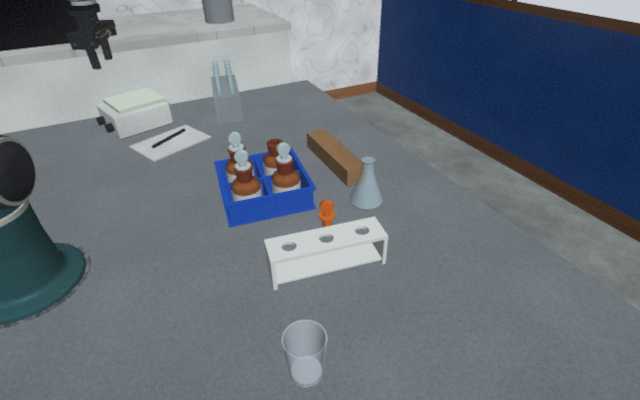

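Top view: blue carrier around (230,228). Its open bottle is at (212,195), which makes it place 4, with stoppered bottles at (193,238), (240,250) and (255,205). The rack holes are near (386,196), (377,230) and (369,265). Possible mix-ups are the orange stopper at (326,201), the flask neck at (311,128) and the beaker at (467,308). I'll check the choice in close crops.

```bash
python3 - <<'E'
import cv2
a=cv2.imread("pics/top0.png")[150:300,155:415]; cv2.imwrite("pics/topc.png",cv2.resize(cv2.convertScaleAbs(a,alpha=1.6),None,fx=3,fy=3,interpolation=cv2.INTER_CUBIC))
a=cv2.imread("pics/side0.png")[120:290,205:405]; cv2.imwrite("pics/sidec.png",cv2.resize(a,None,fx=3.5,fy=3.5,interpolation=cv2.INTER_CUBIC))
E
```

```text
(no output)
```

View pics/topc.png

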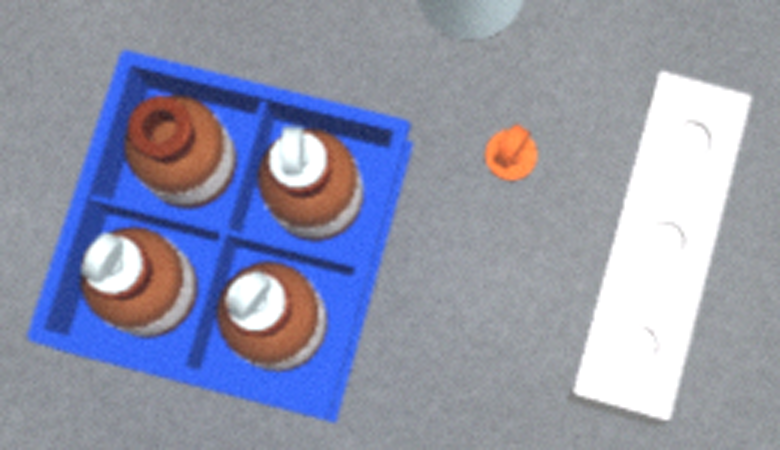

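View pics/sidec.png

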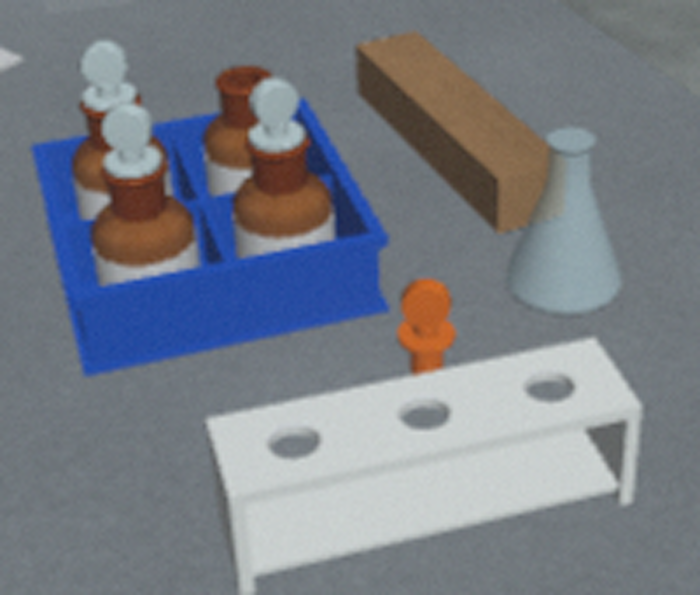

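Crop check: the three pale glass stoppers stand on amber lips, at top-crop (108,262), (255,300) and (297,155). The orange one is on the bench and is not a target. Next I'll fit the positions and grip yaws to both views.

```bash
cat > h.py <<'E'
import numpy as np,cv2
from scipy.optimize import least_squares
from rig import r
def proj(im,X):
    c=np.atleast_2d(X)@np.array(im["R"]).T+im["t"]; return c[:,:2]/c[:,2:]*[im["fx"],im["fy"]]+[im["cx"],im["cy"]]
def ray(im,uv,z):
    R=np.array(im["R"]);C=-R.T@np.array(im["t"]);d=R.T@np.array([(uv[0]-im["cx"])/im["fx"],(uv[1]-im["cy"])/im["fy"],1]);return (C+d*(z-C[2])/d[2])[:2]
def parts(x,y,yaw,z0):
    a=np.linspace(0,2*np.pi,40);c,s=np.cos(a),np.sin(a);o=[]
    o.append(np.vstack([np.c_[.019*c,.019*s,0*a+h] for h in(0,.005)]))
    o.append(np.vstack([np.c_[.006*c,.006*s,0*a+h] for h in(0.005,.02)]))
    o.append(np.vstack([np.c_[.016*c,0*a+w,.028+.016*s] for w in(-.006,.006)]))
    Q=np.array([[np.cos(yaw),-np.sin(yaw),0],[np.sin(yaw),np.cos(yaw),0],[0,0,1]])
    return [p@Q.T+[x,y,z0] for p in o]
def render(im,P,S=4):
    m=np.zeros((400*S,640*S),np.uint8)
    for p in P: cv2.fillConvexPoly(m,cv2.convexHull(((proj(im,p)+.5)*S-.5).round().astype(np.int32)),1)
    return m
E
python3 - <<'E'
from h import *
T=r.get_image("top");S=r.get_image("side")
t=lambda p:np.array(p)/3-.33+[155,150]
s=lambda p:np.array(p)/3.5-.36+[205,120]
np.set_printoptions(precision=4,suppress=True)
def rep(n,P):
    P=np.array(P);print(n,P.tolist() if 0 else P,"c",P.mean(0),"sides",np.linalg.norm(P-np.roll(P,-1,0),axis=1),"ang",np.degrees([np.arctan2(*(np.roll(P,-1,0)-P)[k][::-1]) for k in range(len(P))]))
rep("carT",[ray(T,t(p),.062) for p in[(124,50),(412,122),(338,422),(30,340)]])
rep("rackT",[ray(T,t(p),.075) for p in[(660,70),(752,96),(672,420),(575,394)]])
rep("rackS",[ray(S,s(p),.075) for p in[(208,418),(597,340),(640,408),(234,492)]])
rep("holesS",[ray(S,s(p),.075) for p in[(294,442),(425,414),(550,387)]])
rep("gripS",[ray(S,s(p),.148) for p in[(105,64),(127,130),(275,102)]])
rep("rimT",[ray(T,t(p),.125) for p in[(112,262),(257,303),(299,160)]])
rep("orangeT",[ray(T,t((512,155)),.035)])
E
```

```text
carT [[ 0.6499  0.1638]
 [ 0.6216 -0.05  ]
 [ 0.4068 -0.0282]
 [ 0.4362  0.1904]] c [0.5286 0.069 ] sides [0.2157 0.2158 0.2206 0.2154] ang [-97.5355 174.1966  82.3641  -7.1106]
rackT [[ 0.6773 -0.221 ]
 [ 0.666  -0.2873]
 [ 0.4346 -0.2517]
 [ 0.4439 -0.1853]] c [ 0.5555 -0.2363] sides [0.0673 0.2341 0.067  0.2361] ang [-99.6576 171.2512  82.0501  -8.6814]
rackS [[ 0.4457 -0.185 ]
 [ 0.6761 -0.2249]
 [ 0.6637 -0.2886]
 [ 0.4379 -0.2475]] c [ 0.5558 -0.2365] sides [0.2339 0.0649 0.2296 0.0629] ang [  -9.8193 -100.9596  169.6781   82.9144]
holesS [[ 0.4808 -0.2257]
 [ 0.5548 -0.2378]
 [ 0.6287 -0.2497]] c [ 0.5548 -0.2378] sides [0.075  0.0749 0.1499] ang [ -9.2829  -9.1031 170.8069]
gripS [[0.4869 0.1257]
 [0.4726 0.0254]
 [0.5717 0.0158]] c [0.5104 0.0556] sides [0.1013 0.0996 0.1387] ang [-98.1412  -5.5188 127.6629]
rimT [[0.488  0.1271]
 [0.4728 0.0285]
 [0.5706 0.0158]] c [0.5105 0.0571] sides [0.0998 0.0986 0.1386] ang [-98.7342  -7.3679 126.5964]
orangeT [[ 0.6126 -0.1233]] c [ 0.6126 -0.1233] sides [0.] ang [0.]
```

```bash
python3 - <<'E'
from h import *
from scipy.optimize import minimize
ims=[r.get_image("top"),r.get_image("side")];np.set_printoptions(precision=4,suppress=True)
ms=[]
for im in ims:
    p=cv2.resize(im["pixels"],None,fx=4,fy=4,interpolation=cv2.INTER_CUBIC).astype(int)
    mx,mn=p.max(2),p.min(2); ms.append(((mx-mn<.3*mx)&(mx>115)).astype(np.uint8))
G=[(.487,.126),(.4725,.027),(.571,.016)]
for k,g in enumerate(G):
    rois=[cv2.dilate(np.maximum.reduce([render(im,parts(g[0],g[1],a,.12)) for a in(0,.8,1.6,2.4)]),np.ones((13,13))) for im in ims]
    def cost(v,d=0):
        c=[1-(lambda m,q:(m&q).sum()/(m|q).sum())(render(im,parts(v[0],v[1],v[2],.12)),m*ro) for im,m,ro in zip(ims,ms,rois)]
        return c if d else sum(c)
    sc=sorted((cost((*g,a)),a) for a in np.arange(0,np.pi,np.pi/12));print(k+1,[(round(c,3),round(np.degrees(a))) for c,a in sc[:4]])
    b=minimize(cost,(*g,sc[0][1]),method="Nelder-Mead",options=dict(initial_simplex=[(g[0]+dx,g[1]+dy,sc[0][1]+da) for dx,dy,da in[(0,0,0),(.003,0,0),(0,.003,0),(0,0,.2)]]))
    print(b.x[:2],np.degrees(b.x[2]),cost(b.x,1))
    rendered=[render(im,parts(*b.x,.12)) for im in ims]
    for j,(im,q) in enumerate(zip(ims,rendered)):
        c=np.array(proj(im,[g[0],g[1],.14])[0]*4,int)
        a=cv2.resize(im["pixels"][:,:,::-1],None,fx=4,fy=4,interpolation=cv2.INTER_CUBIC);
        a=cv2.convertScaleAbs(a,alpha=1.3 if j==0 else 1);cv2.drawContours(a,cv2.findContours(q,0,1)[0],-1,(0,255,0),1)
        row=a[c[1]-120:c[1]+120,c[0]-120:c[0]+120]
        globals().setdefault("o",{})[(j,k)]=row
cv2.imwrite("pics/fit.png",np.vstack([np.hstack([o[(j,k)] for k in range(3)]) for j in(0,1)]))
s=r.state();print(s["clock"],s["tool_pos"])
E
```

```text
1 [(np.float64(0.499), 165), (np.float64(0.505), 0), (np.float64(0.517), 15), (np.float64(0.517), 150)]
[0.4873 0.1274] 162.70466239639495 [np.float64(0.18392822313243617), np.float64(0.2962648556876061)]
2 [(np.float64(0.413), 30), (np.float64(0.416), 15), (np.float64(0.419), 165), (np.float64(0.426), 0)]
[0.4744 0.0299] 17.730130490114924 [np.float64(0.14832162373145985), np.float64(0.10459135073347303)]
3 [(np.float64(0.254), 15), (np.float64(0.261), 0), (np.float64(0.267), 30), (np.float64(0.271), 165)]
[0.5716 0.0172] 14.510085209478179 [np.float64(0.07642539425798622), np.float64(0.125)]
0.3 [0.2338 0.633  0.2382]
```

View pics/fit.png

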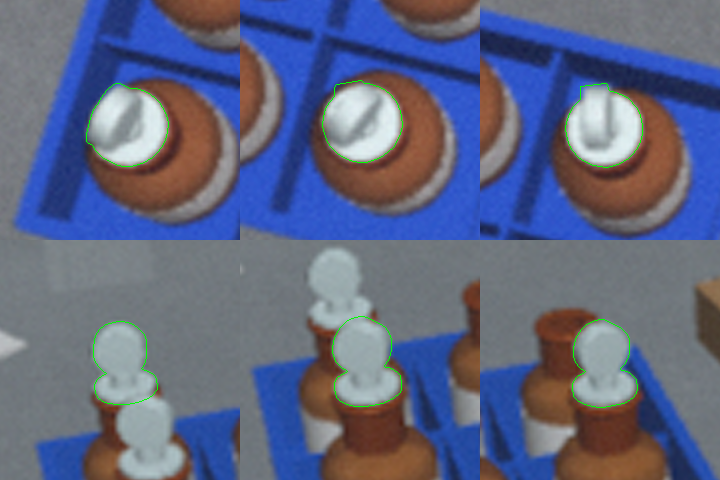

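Positions fit well in both views: the outlines sit on the rims and grips. In the top view the yaw of 1 and 2 is hidden inside the rim, so I'll overlay grip edges at candidate yaws.

```bash
python3 - <<'E'
from h import *
im=r.get_image("top");rows=[]
for g,ys in[((.4873,.1274),(115,130,145,160)),((.4744,.0299),(115,130,145,160)),((.5716,.0172),(-10,0,10,20))]:
    row=[]
    for yw in ys:
        u0=(proj(im,[*g,.14])[0]-12).astype(int);k=8
        a=im["pixels"][u0[1]:u0[1]+24,u0[0]:u0[0]+24,::-1];a=cv2.resize(cv2.convertScaleAbs(a,alpha=1.2),None,fx=k,fy=k,interpolation=cv2.INTER_CUBIC)
        P=parts(*g,np.radians(yw),.12)[2]
        for q,c in((P[:40],(0,0,255)),(P[40:],(0,255,0))):
            cv2.polylines(a,[((proj(im,q)-u0+.5)*k-.5).round().astype(np.int32)],True,c,1)
        cv2.putText(a,str(yw),(5,15),0,.5,(0,255,255));row.append(a)
    rows.append(np.hstack(row))
cv2.imwrite("pics/yaw.png",np.vstack(rows))
E
```

```text
(no output)
```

View pics/yaw.png

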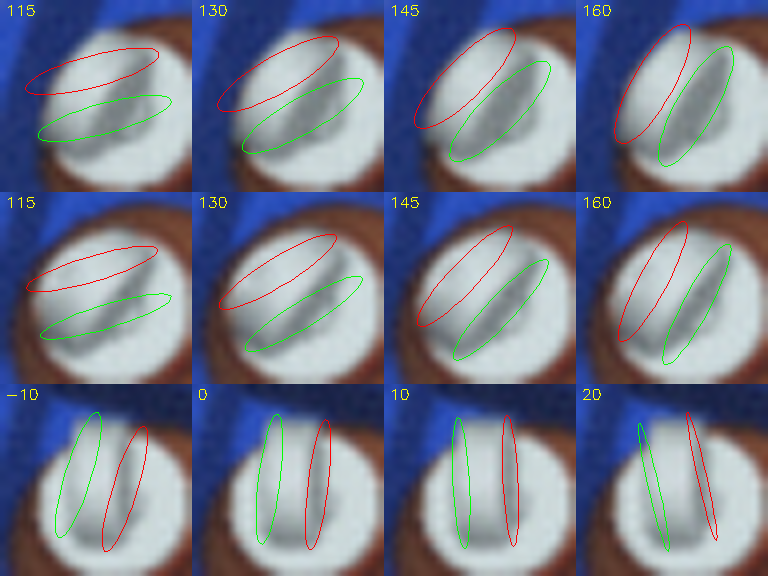

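Best-fit yaws are about 150° for stopper 1, 145° for stopper 2 and 6° for stopper 3. From the start yaw the jaw needs turns of about −8°, −15° and +26°. The spacings come to 98.4 and 98.3 mm, against 98 expected. Moving above stopper 1.

Call:
step_arm --travel '[[3,-4,0],[6,-8,0],[9,-12,0],[12,-17,0],[14,-21,0],[16,-25,0],[17,-28,0],[18,-30,0]]' --delta_rot '[[0,0,-0.02],[0,0,-0.04],[0,0,-0.08],[0,0,-0.1],[0,0,-0.13],[0,0,-0.13],[0,0,-0.13],[0,0,-0.13]]' --grip 4 --grip_force 5

```text
clock: 1.15
tool_pos: [0.4144, 0.3308, 0.2389]
tcp_rot: [0.755, 3.049, -0.0]
wrist_force: [-0.2, -0.2, 0.2]
finger_gap: 0.04
```

Call:
step_arm --travel '[[1.5,-4,0],[3,-8,0],[4.5,-12,-1],[6,-16,-2],[6.8,-19,-3],[7.3,-20.4,-4],[7.3,-20.4,-5],[7.3,-20.4,-5]]' --delta_rot '[[0,0,0],[0,0,0],[0,0,0],[0,0,0],[0,0,0],[0,0,0],[0,0,0],[0,0,0]]'

```text
clock: 1.95
tool_pos: [0.4856, 0.1296, 0.1869]
tcp_rot: [-0.753, -3.047, 0.001]
wrist_force: [-0.3, -0.5, -0.3]
finger_gap: 0.0403
```

```bash
python3 - <<'E'
from h import *
s=r.state();print(s["clock"],s["tool_pos"])
T=r.get_image("top");S=r.get_image("side")
o=[]
for im in(T,S):
    u=proj(im,[.487,.127,.16])[0].astype(int);a=im["pixels"][max(u[1]-40,0):u[1]+40,u[0]-40:u[0]+40,::-1];o.append(cv2.resize(cv2.convertScaleAbs(a,alpha=1.3),(400,400),interpolation=cv2.INTER_CUBIC))
cv2.imwrite("pics/pre1.png",np.hstack(o))
E
```

```text
1.95 [0.48557697 0.12956261 0.18688817]
```

View pics/pre1.png

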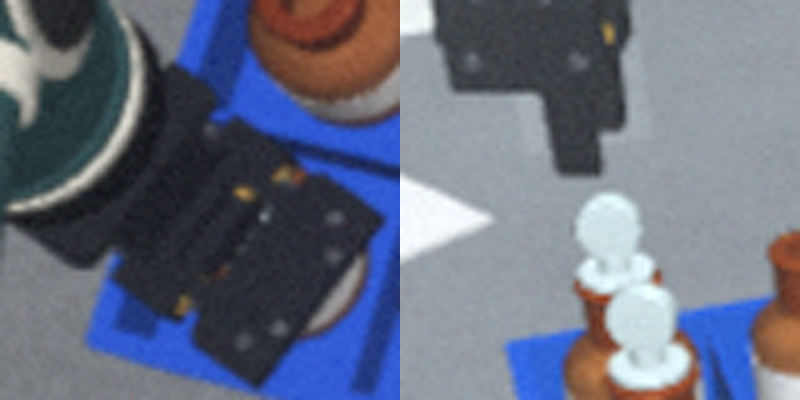

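The picture shows the jaws above stopper 1, with the grip directly below the fingers in the side view (610,225) and nothing in the way. Descending, then closing softly.

Call:
step_arm --travel '[[0,0,0],[0,0,-1.5],[0,0,-3],[0,0,-4.5],[0,0,-5.4],[0,0,-5.4]]' --delta_rot '[[0,0,0],[0,0,0],[0,0,0],[0,0,0],[0,0,0],[0,0,0]]'

```text
clock: 2.65
tool_pos: [0.485, 0.129, 0.1321]
tcp_rot: [-0.751, -3.046, 0.003]
wrist_force: [-1.3, 0.4, 0.7]
finger_gap: 0.0394
```

Call:
step_arm --travel '[[0.2,-0.2,0],[0.2,-0.2,0],[0.2,-0.2,0],[0.2,-0.2,0],[0.2,-0.2,0],[0.2,-0.2,0],[0.2,-0.2,0],[0.2,-0.2,0]]' --delta_rot '[[0,0,0],[0,0,0],[0,0,0],[0,0,0],[0,0,0],[0,0,0],[0,0,0],[0,0,0]]' --grip 0.8 --grip_force 5

```text
clock: 3.45
tool_pos: [0.4886, 0.1266, 0.1351]
tcp_rot: [-0.752, -3.05, 0.002]
wrist_force: [-3.0, -4.4, 4.2]
finger_gap: 0.0122
```

Call:
step_arm --travel '[[-0.05,-0.09,0],[-0.1,-0.18,0],[-0.1,-0.18,0],[-0.1,-0.18,0]]' --delta_rot '[[0,0,0],[0,0,0],[0,0,0],[0,0,0]]'

```text
clock: 3.85
tool_pos: [0.4882, 0.1258, 0.1348]
tcp_rot: [0.753, 3.049, 0.002]
wrist_force: [-0.4, 0.2, 1.5]
finger_gap: 0.0118
```

Call:
step_arm --travel '[[-0.05,-0.09,0],[-0.1,-0.18,0],[-0.1,-0.18,0],[-0.1,-0.18,0]]' --delta_rot '[[0,0,0],[0,0,0],[0,0,0],[0,0,0]]'

```text
clock: 4.25
tool_pos: [0.4877, 0.1244, 0.1352]
tcp_rot: [0.753, 3.049, 0.003]
wrist_force: [2.0, 4.1, 1.0]
finger_gap: 0.0123
```

Stopper 1 reads −5.3, 0 and +4.6 N over 4 mm of commanded travel. There is no free zone, so it looks like a fit. I'll re-centre, release and go on to stopper 2, then compare.

Call:
step_arm --travel '[[0.1,0.18,0],[0.1,0.18,0],[0.1,0.18,0],[0.1,0.18,0]]' --delta_rot '[[0,0,0],[0,0,0],[0,0,0],[0,0,0]]' --grip 4

```text
clock: 4.65
tool_pos: [0.4874, 0.125, 0.1343]
tcp_rot: [-0.752, -3.049, 0.001]
wrist_force: [0.6, -0.2, 0.2]
finger_gap: 0.0395
```

Call:
step_arm --travel '[[0,0,1.5],[0,0,3.5],[0,0,5.5],[-0.4,-3,6],[-0.8,-6,6],[-1.2,-9,6],[-1.3,-9.8,6],[-1.3,-9.8,6]]' --delta_rot '[[0,0,0],[0,0,0],[0,0,0],[0,0,-0.05],[0,0,-0.08],[0,0,-0.12],[0,0,-0.12],[0,0,-0.12]]'

```text
clock: 5.45
tool_pos: [0.4746, 0.0266, 0.1946]
tcp_rot: [-0.937, -2.998, -0.0]
wrist_force: [-1.0, 1.0, -0.1]
finger_gap: 0.04
```

Call:
step_arm --travel '[[0,0,0],[0,0,0]]' --delta_rot '[[0,0,0],[0,0,0]]'

```text
clock: 5.65
tool_pos: [0.475, 0.0282, 0.1946]
tcp_rot: [-0.932, -3.0, -0.0]
wrist_force: [0.9, -0.6, 0.2]
finger_gap: 0.04
```

Call:
step_arm --travel '[[0,0,-2],[0,0,-4],[0,0,-5.5],[0,0,-6.1],[0,0,-6.1],[0,0,-6.1]]' --delta_rot '[[0,0,0],[0,0,0],[0,0,0],[0,0,0],[0,0,0],[0,0,0]]'

```text
clock: 6.25
tool_pos: [0.4754, 0.0278, 0.1343]
tcp_rot: [0.933, 2.999, 0.0]
wrist_force: [0.5, 0.3, 0.7]
finger_gap: 0.0398
```

Call:
step_arm --travel '[[0,0,0],[0,0,0],[0,0,0],[0,0,0],[0,0,0],[0,0,0],[0,0,0]]' --delta_rot '[[0,0,0],[0,0,0],[0,0,0],[0,0,0],[0,0,0],[0,0,0],[0,0,0]]' --grip 0.8 --grip_force 5

```text
clock: 6.95
tool_pos: [0.4752, 0.0274, 0.1342]
tcp_rot: [0.934, 2.999, 0.0]
wrist_force: [-0.7, -0.0, 3.3]
finger_gap: 0.0122
```

Jaw direction is now 55°, unit vector (0.57, 0.82). Wiggling ±2 mm.

Call:
step_arm --travel '[[0.06,0.08,0],[0.11,0.16,0],[0.11,0.16,0],[0.11,0.16,0]]' --delta_rot '[[0,0,0],[0,0,0],[0,0,0],[0,0,0]]'

```text
clock: 7.35
tool_pos: [0.4761, 0.0286, 0.1341]
tcp_rot: [0.934, 2.999, -0.001]
wrist_force: [-1.7, -1.7, 4.5]
finger_gap: 0.012
```

Call:
step_arm --travel '[[-0.11,-0.16,0],[-0.22,-0.32,0],[-0.22,-0.32,0],[-0.22,-0.32,0]]' --delta_rot '[[0,0,0],[0,0,0],[0,0,0],[0,0,0]]'

```text
clock: 7.75
tool_pos: [0.4744, 0.0259, 0.1341]
tcp_rot: [0.934, 2.998, 0.001]
wrist_force: [1.2, 0.6, 4.3]
finger_gap: 0.0118
```

Call:
step_arm --travel '[[-0.06,-0.08,0],[-0.11,-0.16,0],[-0.11,-0.16,0],[-0.11,-0.16,0]]' --delta_rot '[[0,0,0],[0,0,0],[0,0,0],[0,0,0]]'

```text
clock: 8.15
tool_pos: [0.4737, 0.0249, 0.1342]
tcp_rot: [0.934, 2.998, 0.003]
wrist_force: [3.2, 4.1, 5.1]
finger_gap: 0.0121
```

Call:
step_arm --travel '[[0.11,0.16,0],[0.22,0.32,0],[0.33,0.48,0],[0.33,0.48,0],[0.33,0.48,0]]' --delta_rot '[[0,0,0],[0,0,0],[0,0,0],[0,0,0],[0,0,0]]'

```text
clock: 8.65
tool_pos: [0.475, 0.0279, 0.1336]
tcp_rot: [-0.933, -2.998, 0.004]
wrist_force: [-1.3, -2.3, 5.7]
finger_gap: 0.0123
```

Stopper 2 is ambiguous because there's a 5 N down-load that adds friction. I'll relieve that by lifting 1.5 mm and scan wider.

Call:
step_arm --travel '[[0,0,0.15],[0,0,0.15],[0,0,0.15]]' --delta_rot '[[0,0,0],[0,0,0],[0,0,0]]'

```text
clock: 8.95
tool_pos: [0.4748, 0.0288, 0.1341]
tcp_rot: [-0.933, -2.997, 0.002]
wrist_force: [0.9, -0.4, -0.7]
finger_gap: 0.0119
```

Call:
step_arm --travel '[[0.06,0.08,0],[0.11,0.16,0],[0.11,0.16,0],[0.11,0.16,0]]' --delta_rot '[[0,0,0],[0,0,0],[0,0,0],[0,0,0]]'

```text
clock: 9.35
tool_pos: [0.4771, 0.0306, 0.1352]
tcp_rot: [-0.934, -2.999, 0.0]
wrist_force: [0.9, 0.4, -0.2]
finger_gap: 0.012
```

Call:
step_arm --travel '[[-0.11,-0.16,0],[-0.22,-0.32,0],[-0.22,-0.32,0],[-0.22,-0.32,0]]' --delta_rot '[[0,0,0],[0,0,0],[0,0,0],[0,0,0]]'

```text
clock: 9.75
tool_pos: [0.4748, 0.0273, 0.1352]
tcp_rot: [0.935, 2.999, 0.0]
wrist_force: [-0.3, -0.2, -0.6]
finger_gap: 0.0119
```

Call:
step_arm --travel '[[-0.06,-0.08,0],[-0.11,-0.16,0],[-0.11,-0.16,0],[-0.11,-0.16,0]]' --delta_rot '[[0,0,0],[0,0,0],[0,0,0],[0,0,0]]'

```text
clock: 10.15
tool_pos: [0.4737, 0.0258, 0.1352]
tcp_rot: [-0.934, -2.999, 0.0]
wrist_force: [0.4, -0.3, 0.0]
finger_gap: 0.012
```

Call:
step_arm --travel '[[-0.06,-0.08,0],[-0.11,-0.16,0],[-0.11,-0.16,0],[-0.11,-0.16,0]]' --delta_rot '[[0,0,0],[0,0,0],[0,0,0],[0,0,0]]'

```text
clock: 10.55
tool_pos: [0.4732, 0.0246, 0.1356]
tcp_rot: [0.934, 2.998, 0.002]
wrist_force: [1.5, 5.1, 0.3]
finger_gap: 0.0124
```

Stopper 2 is free over at least 6 mm (c = +4, 0 and −2 all about 0 N), then meets a wall at −4 mm with 5 N, so it is **loose**. Releasing it and going to stopper 3.

Call:
step_arm --travel '[[0.11,0.16,0],[0.22,0.32,0],[0.22,0.32,0]]' --delta_rot '[[0,0,0],[0,0,0],[0,0,0]]'

```text
clock: 10.85
tool_pos: [0.4744, 0.0271, 0.1349]
tcp_rot: [-0.933, -2.999, 0.002]
wrist_force: [-0.5, -0.0, -0.3]
finger_gap: 0.0121
```

Call:
step_arm --travel '[[0,0,0],[0,0,0],[0,0,0],[0,0,0]]' --delta_rot '[[0,0,0],[0,0,0],[0,0,0],[0,0,0]]' --grip 4

```text
clock: 11.25
tool_pos: [0.4749, 0.0273, 0.1352]
tcp_rot: [0.934, 2.999, -0.0]
wrist_force: [0.5, -0.2, 0.4]
finger_gap: 0.0397
```

Call:
step_arm --travel '[[0,0,2],[0,0,4],[0,0,6],[3,-0.3,6],[6,-0.6,6],[8.5,-1,6],[9.7,-1.1,6],[9.7,-1.1,6]]' --delta_rot '[[0,0,0],[0,0,0],[0,0,0],[0,0,0.14],[0,0,0.28],[0,0,0.42],[0,0,0.56],[0,0,0.7]]'

```text
clock: 12.05
tool_pos: [0.5736, 0.0161, 0.1951]
tcp_rot: [-0.16, 3.137, -0.0]
wrist_force: [-0.9, 0.5, 0.3]
finger_gap: 0.0399
```

Call:
step_arm --travel '[[0,0,0],[0,0,0]]' --delta_rot '[[0,0,0],[0,0,0]]'

```text
clock: 12.25
tool_pos: [0.5716, 0.0164, 0.195]
tcp_rot: [0.146, -3.138, -0.0]
wrist_force: [-0.9, -0.8, -1.0]
finger_gap: 0.0402
```

Jaw is along 95°, i.e. y. Descending to 0.135, closing, relieving 0.5–1 mm if loaded, then wiggling along y.

Call:
step_arm --travel '[[0,0,-2],[0,0,-4],[0,0,-5.5],[0,0,-6],[0,0,-6],[0,0,-6]]' --delta_rot '[[0,0,0],[0,0,0],[0,0,0],[0,0,0],[0,0,0],[0,0,0]]'

```text
clock: 12.85
tool_pos: [0.5723, 0.0164, 0.1359]
tcp_rot: [-0.15, 3.137, -0.0]
wrist_force: [-0.2, 0.9, -0.3]
finger_gap: 0.04
```

Call:
step_arm --travel '[[0,0,0],[0,0,0],[0,0,0],[0,0,0],[0,0,0],[0,0,0],[0,0,0]]' --delta_rot '[[0,0,0],[0,0,0],[0,0,0],[0,0,0],[0,0,0],[0,0,0],[0,0,0]]' --grip 0.8 --grip_force 5

```text
clock: 13.55
tool_pos: [0.5721, 0.0164, 0.1356]
tcp_rot: [-0.151, 3.137, -0.0]
wrist_force: [-0.2, 0.5, 2.4]
finger_gap: 0.0118
```

Call:
step_arm --travel '[[0,0,0.1],[0,0,0.1],[0,0,0.1]]' --delta_rot '[[0,0,0],[0,0,0],[0,0,0]]'

```text
clock: 13.85
tool_pos: [0.5715, 0.0164, 0.1357]
tcp_rot: [0.151, -3.137, -0.0]
wrist_force: [-0.4, 0.3, -0.1]
finger_gap: 0.0122
```

Call:
step_arm --travel '[[0,0.1,0],[0,0.2,0],[0,0.2,0],[0,0.2,0]]' --delta_rot '[[0,0,0],[0,0,0],[0,0,0],[0,0,0]]'

```text
clock: 14.25
tool_pos: [0.5718, 0.0184, 0.1361]
tcp_rot: [0.151, -3.138, 0.0]
wrist_force: [0.2, 0.1, -0.8]
finger_gap: 0.012
```

Call:
step_arm --travel '[[0,-0.2,0],[0,-0.4,0],[0,-0.4,0],[0,-0.4,0]]' --delta_rot '[[0,0,0],[0,0,0],[0,0,0],[0,0,0]]'

```text
clock: 14.65
tool_pos: [0.5719, 0.0143, 0.1362]
tcp_rot: [-0.151, 3.138, 0.0]
wrist_force: [-0.2, -0.8, 0.0]
finger_gap: 0.0121
```

Call:
step_arm --travel '[[0,-0.1,0],[0,-0.2,0],[0,-0.2,0],[0,-0.2,0]]' --delta_rot '[[0,0,0],[0,0,0],[0,0,0],[0,0,0]]'

```text
clock: 15.05
tool_pos: [0.572, 0.0129, 0.1363]
tcp_rot: [-0.151, 3.138, 0.001]
wrist_force: [0.7, 4.0, -0.8]
finger_gap: 0.0119
```

Call:
step_arm --travel '[[0,0.2,0],[0,0.4,0],[0,0.6,0],[0,0.8,0],[0,0.8,0],[0,0.8,0]]' --delta_rot '[[0,0,0],[0,0,0],[0,0,0],[0,0,0],[0,0,0],[0,0,0]]'

```text
clock: 15.65
tool_pos: [0.5719, 0.0199, 0.1363]
tcp_rot: [0.151, -3.138, 0.001]
wrist_force: [-0.1, -3.1, 0.1]
finger_gap: 0.0119
```

Stopper 3 is **loose**: it meets walls at about ±3–4 mm and is free in between. At most two are loose, so stopper 1, which met glass at once, fits. Centring stopper 3, gripping more firmly and lifting.

Call:
step_arm --travel '[[0,-0.2,0],[0,-0.4,0],[0,-0.4,0],[0,-0.4,0]]' --delta_rot '[[0,0,0],[0,0,0],[0,0,0],[0,0,0]]' --grip_force 15

```text
clock: 16.05
tool_pos: [0.5719, 0.0164, 0.1362]
tcp_rot: [-0.151, 3.138, 0.0]
wrist_force: [-0.3, -0.6, -0.6]
finger_gap: 0.0117
```

Call:
step_arm --travel '[[0,0,0.5],[0,0,1.5],[0,0,3],[0,0,4.5],[0,0,6],[0,0,7.5],[0,0,8.5],[0,0,8.5]]' --delta_rot '[[0,0,0],[0,0,0],[0,0,0],[0,0,0],[0,0,0],[0,0,0],[0,0,0],[0,0,0]]'

```text
clock: 16.85
tool_pos: [0.5732, 0.0164, 0.2238]
tcp_rot: [-0.151, 3.134, -0.0]
wrist_force: [-0.0, 0.9, 0.1]
finger_gap: 0.0117
```

Call:
step_arm --travel '[[0.4,-2,0],[1,-5,0],[1.8,-8.5,0],[2.6,-12,0],[3.4,-15.5,0],[4.2,-19,0],[5,-22.5,0],[5.4,-25,0]]' --delta_rot '[[0,0,0],[0,0,0],[0,0,0],[0,0,0],[0,0,0],[0,0,0],[0,0,0],[0,0,0]]'

```text
clock: 17.65
tool_pos: [0.6257, -0.2357, 0.22]
tcp_rot: [0.149, -3.137, -0.0]
wrist_force: [0.2, 1.1, -0.6]
finger_gap: 0.0117
```

Call:
step_arm --travel '[[0.2,-1,0],[0.3,-1.5,0],[0.3,-1.5,0],[0.3,-1.5,0]]' --delta_rot '[[0,0,0],[0,0,0],[0,0,0],[0,0,0]]'

```text
clock: 18.05
tool_pos: [0.6287, -0.2473, 0.221]
tcp_rot: [0.152, -3.137, -0.001]
wrist_force: [-0.2, 0.5, -1.4]
finger_gap: 0.0116
```

Call:
step_arm --travel '[[0.05,-0.1,-2],[0.05,-0.15,-4],[0.05,-0.15,-6],[0.05,-0.15,-7.5],[0.05,-0.15,-8.7],[0.05,-0.15,-8.7],[0.05,-0.15,-8.7]]' --delta_rot '[[0,0,0],[0,0,0],[0,0,0],[0,0,0],[0,0,0],[0,0,0],[0,0,0]]'

```text
clock: 18.75
tool_pos: [0.6296, -0.2499, 0.1345]
tcp_rot: [-0.152, 3.138, -0.0]
wrist_force: [-0.4, 0.2, 0.5]
finger_gap: 0.0116
```

```bash
python3 - <<'E'
from h import *
s=r.state();p=s["tool_pos"];print(s["clock"],p)
S=r.get_image("side")
k=7;u0=(proj(S,[p[0],p[1],.12])[0]-[55,40]).astype(int)
a=cv2.resize(S["pixels"][u0[1]:u0[1]+80,u0[0]:u0[0]+110,::-1],None,fx=k,fy=k,interpolation=cv2.INTER_CUBIC)
P=lambda X:((proj(S,X)-u0+.5)*k-.5).round().astype(np.int32)
t=np.linspace(0,6.3,40)
for c,z,rad,col in(((.6293,-.249),.075,.014,(0,0,255)),(p[:2],p[2]-.0155,.019,(0,255,0)),(p[:2],p[2]-.0455,.011,(0,255,0))):
    cv2.polylines(a,[P(np.c_[c[0]+rad*np.cos(t),c[1]+rad*np.sin(t),0*t+z])],True,col,1)
cv2.imwrite("pics/hole3.png",a)
E
```

```text
18.75 [ 0.62960939 -0.24987717  0.13450614]
```

View pics/hole3.png

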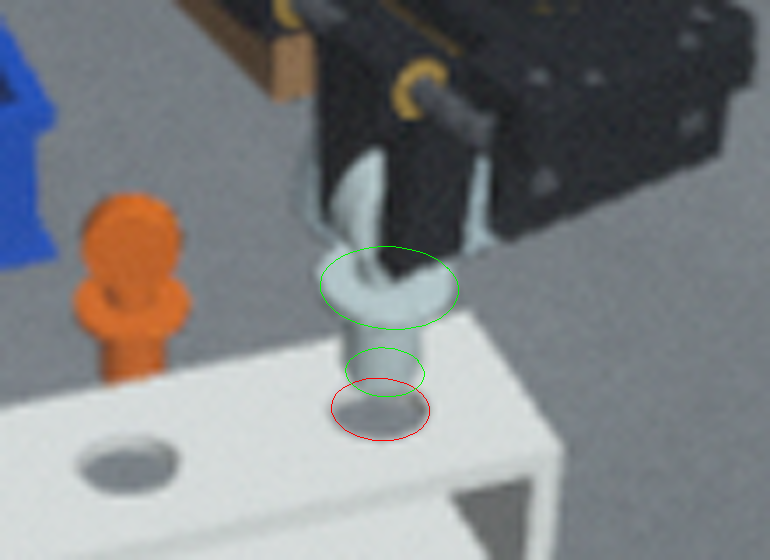

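The rim (388,292) and hole (381,412) sit on the model outlines to within 0.5 mm, so the plug is centred over hole 3. Lowering.

Call:
step_arm --travel '[[0,0,-0.8],[0,0,-1.6],[0,0,-2.4],[0,0,-3.2],[0,0,-3.8],[0,0,-3.8]]' --delta_rot '[[0,0,0],[0,0,0],[0,0,0],[0,0,0],[0,0,0],[0,0,0]]'

```text
clock: 19.4
tool_pos: [0.6283, -0.2497, 0.0944]
tcp_rot: [0.151, -3.135, -0.002]
wrist_force: [-0.0, -0.2, 0.4]
finger_gap: 0.0117
```

Call:
step_arm --travel '[[0,0,-0.2],[0,0,-0.3],[0,0,-0.4],[0,0,-0.4]]' --delta_rot '[[0,0,0],[0,0,0],[0,0,0],[0,0,0]]'

```text
clock: 19.8
tool_pos: [0.6295, -0.2501, 0.0924]
tcp_rot: [-0.151, 3.138, -0.0]
wrist_force: [-0.6, 0.3, -0.9]
finger_gap: 0.0118
```

Call:
step_arm --travel '[[0,0,-0.05],[0,0,-0.1],[0,0,-0.1]]' --delta_rot '[[0,0,0],[0,0,0],[0,0,0]]'

```text
clock: 20.1
tool_pos: [0.6294, -0.2501, 0.0912]
tcp_rot: [-0.151, 3.138, -0.0]
wrist_force: [0.3, -0.2, -0.8]
finger_gap: 0.012
```

Call:
step_arm --travel '[[0,0,-0.05],[0,0,-0.1],[0,0,-0.1]]' --delta_rot '[[0,0,0],[0,0,0],[0,0,0]]'

```text
clock: 20.4
tool_pos: [0.6295, -0.2502, 0.0908]
tcp_rot: [-0.151, 3.138, -0.0]
wrist_force: [-2.3, 0.6, 2.9]
finger_gap: 0.0116
```

Contact at 2.9 N, so the rim is on the plate. Releasing, rising and returning to stopper 2.

Call:
step_arm --travel '[[0,0,0],[0,0,0],[0,0,0],[0,0,0]]' --delta_rot '[[0,0,0],[0,0,0],[0,0,0],[0,0,0]]' --grip 4 --grip_force 5

```text
clock: 20.8
tool_pos: [0.6293, -0.2501, 0.09]
tcp_rot: [0.151, -3.138, -0.0]
wrist_force: [-0.1, -0.2, -0.8]
finger_gap: 0.0398
```

Call:
step_arm --travel '[[0,0,1.5],[0,0,3.5],[0,0,6],[0,0,9],[0,0,11],[-1.5,3,11.5],[-3.5,7,11.5],[-5.5,11,11.5]]' --delta_rot '[[0,0,0],[0,0,0],[0,0,0],[0,0,0],[0,0,0],[0,0,-0.1],[0,0,-0.22],[0,0,-0.34]]'

```text
clock: 21.6
tool_pos: [0.5743, -0.1396, 0.2071]
tcp_rot: [0.392, 3.115, -0.0]
wrist_force: [0.5, 0.7, 0.4]
finger_gap: 0.0399
```

Call:
step_arm --travel '[[-2.5,4,0],[-5,8,0],[-7,12,0],[-9,15.5,0],[-10,16.8,0],[-10,16.8,0],[-10,16.8,0]]' --delta_rot '[[0,0,-0.12],[0,0,-0.24],[0,0,-0.36],[0,0,-0.36],[0,0,-0.36],[0,0,-0.36],[0,0,-0.36]]'

```text
clock: 22.3
tool_pos: [0.4752, 0.0274, 0.2061]
tcp_rot: [0.932, 2.998, -0.0]
wrist_force: [-0.3, -0.5, -0.1]
finger_gap: 0.0402
```

Call:
step_arm --travel '[[0,0,-2],[0,0,-4],[0,0,-6],[0,0,-7],[0,0,-7],[0,0,-7]]' --delta_rot '[[0,0,0],[0,0,0],[0,0,0],[0,0,0],[0,0,0],[0,0,0]]'

```text
clock: 22.9
tool_pos: [0.4752, 0.0272, 0.1356]
tcp_rot: [0.935, 2.999, -0.0]
wrist_force: [-0.4, -0.4, 0.6]
finger_gap: 0.0398
```

Call:
step_arm --travel '[[0,0,0],[0,0,0],[0,0,0],[0,0,0],[0,0,0],[0,0,0],[0,0,0]]' --delta_rot '[[0,0,0],[0,0,0],[0,0,0],[0,0,0],[0,0,0],[0,0,0],[0,0,0]]' --grip 0.8 --grip_force 5

```text
clock: 23.6
tool_pos: [0.4747, 0.0279, 0.1358]
tcp_rot: [0.934, 2.999, 0.0]
wrist_force: [-1.6, 0.3, 4.8]
finger_gap: 0.0117
```

Call:
step_arm --travel '[[0,0,0],[0,0,0],[0,0,0]]' --delta_rot '[[0,0,0],[0,0,0],[0,0,0]]' --grip_force 15

```text
clock: 23.9
tool_pos: [0.4747, 0.0279, 0.1358]
tcp_rot: [0.934, 2.999, 0.0]
wrist_force: [-0.3, 0.4, 4.6]
finger_gap: 0.0116
```

Call:
step_arm --travel '[[0,0,0.5],[0,0,1.5],[0,0,3],[0,0,4.5],[0,0,6],[0,0,7.5],[0,0,8.5],[0,0,8.5]]' --delta_rot '[[0,0,0],[0,0,0],[0,0,0],[0,0,0],[0,0,0],[0,0,0],[0,0,0],[0,0,0]]'

```text
clock: 24.7
tool_pos: [0.4755, 0.0279, 0.2222]
tcp_rot: [0.933, 2.996, 0.002]
wrist_force: [-0.0, 0.1, -0.4]
finger_gap: 0.0116
```

Call:
step_arm --travel '[[0.1,-2,0],[0.1,-5,0],[0.2,-8.5,0],[0.3,-12,0],[0.4,-15.5,0],[0.5,-19,0],[0.6,-22,0],[0.6,-24,0]]' --delta_rot '[[0,0,0],[0,0,0],[0,0,0],[0,0,0],[0,0,0],[0,0,0],[0,0,0],[0,0,0]]'

```text
clock: 25.5
tool_pos: [0.4798, -0.214, 0.2192]
tcp_rot: [-0.936, -2.998, 0.0]
wrist_force: [0.5, 0.2, -0.7]
finger_gap: 0.0116
```

Call:
step_arm --travel '[[0,-0.8,0],[0,-1.3,-2],[0,-1.3,-4],[0,-1.3,-6],[0,-1.3,-7.5],[0,-1.3,-8.6],[0,-1.3,-8.6],[0,-1.3,-8.6]]' --delta_rot '[[0,0,0],[0,0,0],[0,0,0],[0,0,0],[0,0,0],[0,0,0],[0,0,0],[0,0,0]]'

```text
clock: 26.3
tool_pos: [0.4806, -0.225, 0.1344]
tcp_rot: [0.934, 3.0, 0.0]
wrist_force: [0.0, 0.1, -0.1]
finger_gap: 0.0119
```

```bash
python3 - <<'E'
from h import *
s=r.state();p=s["tool_pos"];print(s["clock"],p)
S=r.get_image("side")
k=7;u0=(proj(S,[p[0],p[1],.12])[0]-[45,45]).astype(int)
a=cv2.resize(S["pixels"][u0[1]:u0[1]+80,u0[0]:u0[0]+110,::-1],None,fx=k,fy=k,interpolation=cv2.INTER_CUBIC)
P=lambda X:((proj(S,X)-u0+.5)*k-.5).round().astype(np.int32)
t=np.linspace(0,6.3,40)
for c,z,rad,col in(((.4813,-.2252),.075,.014,(0,0,255)),(p[:2],p[2]-.0155,.019,(0,255,0)),(p[:2],p[2]-.0455,.011,(0,255,0))):
    cv2.polylines(a,[P(np.c_[c[0]+rad*np.cos(t),c[1]+rad*np.sin(t),0*t+z])],True,col,1)
cv2.imwrite("pics/hole1.png",a)
E
```

```text
26.3 [ 0.48060352 -0.22498528  0.13442013]
```

View pics/hole1.png

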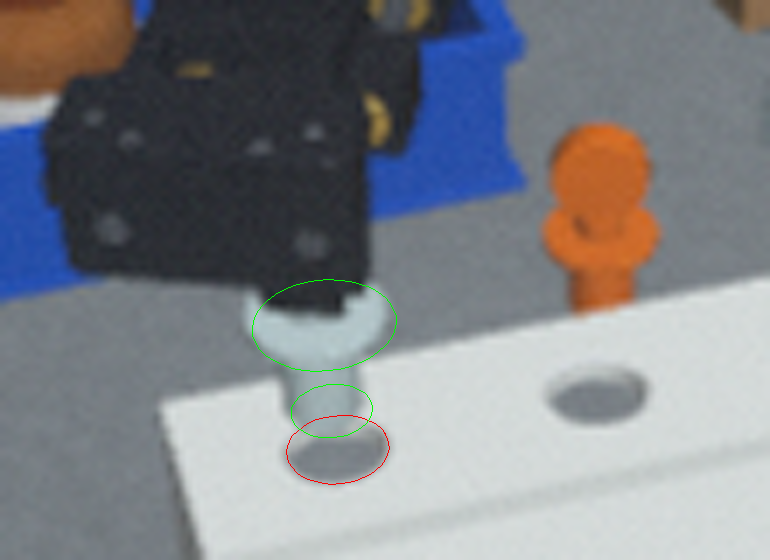

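The stopper sits about 8 crop px (2 mm) left of the model: rim at 316 against 324, plug at 323 against 331. That is a shift in the jaws along its flat. The hole at (337,450) matches. I'll correct by (+1.6, −1.1) mm and lower.

Call:
step_arm --travel '[[0.2,-0.12,0],[0.2,-0.12,-0.8],[0.2,-0.12,-1.6],[0.2,-0.12,-2.4],[0.2,-0.12,-3.2],[0.2,-0.12,-3.8],[0.2,-0.12,-3.8]]' --delta_rot '[[0,0,0],[0,0,0],[0,0,0],[0,0,0],[0,0,0],[0,0,0],[0,0,0]]'

```text
clock: 27.05
tool_pos: [0.4813, -0.2258, 0.0946]
tcp_rot: [-0.933, -2.997, -0.001]
wrist_force: [-0.8, -1.0, -0.6]
finger_gap: 0.0115
```

Call:
step_arm --travel '[[0,0,-0.2],[0,0,-0.3],[0,0,-0.4],[0,0,-0.4]]' --delta_rot '[[0,0,0],[0,0,0],[0,0,0],[0,0,0]]'

```text
clock: 27.45
tool_pos: [0.4825, -0.2263, 0.0923]
tcp_rot: [0.934, 2.999, -0.0]
wrist_force: [0.1, 0.7, 0.0]
finger_gap: 0.0122
```

Call:
step_arm --travel '[[0,0,-0.05],[0,0,-0.1],[0,0,-0.1]]' --delta_rot '[[0,0,0],[0,0,0],[0,0,0]]'

```text
clock: 27.75
tool_pos: [0.4824, -0.2263, 0.0912]
tcp_rot: [0.934, 2.999, -0.0]
wrist_force: [0.1, 0.4, -1.0]
finger_gap: 0.0119
```

Call:
step_arm --travel '[[0,0,-0.05],[0,0,-0.1],[0,0,-0.1]]' --delta_rot '[[0,0,0],[0,0,0],[0,0,0]]'

```text
clock: 28.05
tool_pos: [0.4824, -0.2263, 0.0908]
tcp_rot: [0.934, 2.999, -0.0]
wrist_force: [-1.5, 1.2, 4.5]
finger_gap: 0.0119
```

Call:
step_arm --travel '[[0,0,0],[0,0,0],[0,0,0],[0,0,0]]' --delta_rot '[[0,0,0],[0,0,0],[0,0,0],[0,0,0]]' --grip 4

```text
clock: 28.45
tool_pos: [0.4823, -0.2263, 0.09]
tcp_rot: [-0.934, -2.999, -0.0]
wrist_force: [-0.6, 0.1, 0.6]
finger_gap: 0.0396
```

Call:
step_arm --travel '[[0,0,1.5],[0,0,3.5],[0,0,6],[0,0,9],[0,0,12],[0,-3,13],[0,-7,13],[0,-10,13]]' --delta_rot '[[0,0,0],[0,0,0],[0,0,0],[0,0,0],[0,0,0],[0,0,0],[0,0,0],[0,0,0]]'

```text
clock: 29.25
tool_pos: [0.4831, -0.3283, 0.2229]
tcp_rot: [0.932, 2.996, -0.003]
wrist_force: [1.1, -0.1, -0.1]
finger_gap: 0.0405
```

```bash
python3 - <<'E'
from h import *
T=r.get_image("top");S=r.get_image("side")
a=cv2.resize(S["pixels"][110:310,200:410,::-1],None,fx=2.8,fy=2.8,interpolation=cv2.INTER_CUBIC)
cv2.imwrite("pics/end_s.png",a)
print(r.state()["clock"],r.state()["wrist_force"])
E
```

```text
29.35 [ 0.10762107 -0.21520087 -0.32634498]
```

View pics/end_s.png

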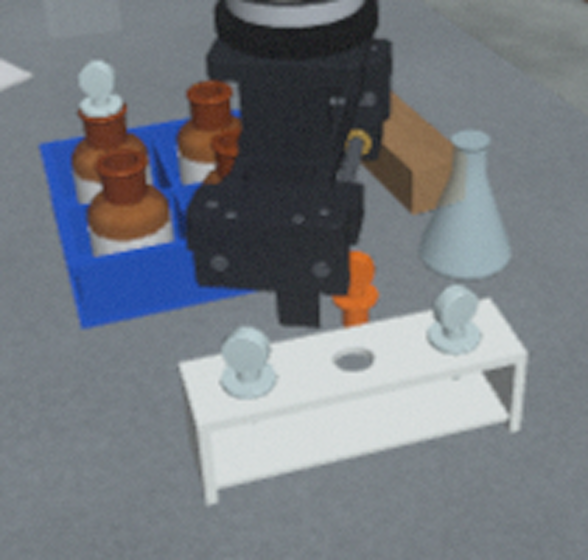

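The picture shows stoppers upright in the rack's end holes, rims on the plate at (248,378) and (455,335). Stopper 1 is still seated at (100,100), and the flask, carton and orange stopper are unmoved. Handing in.

```bash
python3 -c "
from rig import r
print(r.job_done())"
```

```text
the job is handed in; nothing more can be done
None
```

Stoppers 2 and 3 were loose, and both now stand upright in the rack. Stopper 2 is in hole 1 and stopper 3 is in hole 3. Stopper 1 fits and was left seated in its bottle.

- **Feel test:** Stopper 1 met glass at once, at about 5 N either way with no free travel. Stopper 2 slid about 6 mm freely before meeting the neck. Stopper 3 slid more than 4 mm freely and met glass on both sides at 3–4 N.
- **One disagreement:** the first scan of stopper 2 was unclear, because a 5 N downward load added friction. A repeat with that load relieved was clear. Stopper 1 was not re-tested that way. I relied on its first reading and on at most two being loose.
- **Placing:** before lowering, stopper 2 hung about 2 mm off centre in the jaws, and I corrected for that. Both stoppers touched down at 3–5 N.
- **Last check:** the final side picture shows both rims on the plate, stopper 1 seated, and the flask and carton in place. The beaker was outside that picture, but the arm never went near it. The job was handed in at about 29 s.

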